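Tilt a printing block out of its foam, stand it up, lay it face up for inking

ROBOT

A 6-joint arm with a two-finger parallel gripper is mounted at the origin on the work surface. World frame = base frame: x ahead of the robot, y to its left, z up, the work surface at z = 0. Lengths are in m, angles in rad, forces in N, time in s.
With the tool pointing down it reaches from about 0.35 to 0.975 m from the base axis. Payload 17.4 kg.
Tool frame: the origin (TCP) lies on the front face of the gripper's body, between the roots of the fingers; the fingertips stand ahead of it and the grasp point (between the pads) lies 54 mm ahead of it (robot.finger_overhang is the z of the fingertips in the tool frame, in m); z points along the fingers, y is the line along which they close (so a half turn about z gives the same grasp; the last joint's range is limited). The gripper opens to 85 mm and grips with 20 to 120 N. Pads are 22 mm wide; open, the fingers measure 114 mm over their backs; the gripper's body (76 mm by 85 mm) begins 54 mm behind the grasp point. The pads swing forward as they close: fully open they stand 13 mm farther back than shut.
Start: joints at [1.156, 0.116, 1.442, -0, 1.584, -0.038], TCP at [0.248, 0.628, 0.304] pointing down, gripper open.
Joint ranges: [-2.83, 2.83], [-0.83, 2.19], [0.07, 2.5], [-1.14, 4.28], [0.01, 3], [-2.97, 2.97]. Speed limits (rad/s): [1.89, 1.89, 2.22, 3.14, 3.14, 3.14].

INTERFACE

Orientations are given as a rotation vector (axis times angle).
In Python, from plant import readout, imaging, ticket, robot gives the robot as it stands.
- The arm moves only by the tool servo_tool, never from a script. Its argument "rows" is a list of rows, each an object with "xyz": the shift along the world's x, y, z in m, a list of three; "delta_rot": the turn, a rotation vector about the world's x, y, z in degrees, a list of three; "fingers": the closure, from 0 (fully open) to 1 (shut). A call has 1 to 8 rows; each row shifts and turns the commanded pose from where the row before left it; what a row does not reach is not made up. A row lasts 1/12 s, in which the tool goes at most 41.7 mm and 7.16 degrees, less where a joint would pass 70% of its speed; a pose out of reach is approached as far as the arm can. A call is refused whole if a number of a shift passes 0.0417 or a number of a turn 7.16, either way. A call with a gripper value outside its range is refused whole. The fingers move at their own pace and stop on an object; "grip_force" is the grip in N (left out, the last holds). Time passes only in rows, so rows that do not move let the fingers close. It gives the time, the measured TCP pose, the force, the opening and the grip force at its end, in the units of the state.
- readout.sense(): the state, without advancing time (a new reading comes with each control period).
- imaging.camera(name): name is "scene" or "top" or "wrist"; returns (picture, depth): 384x512x3 uint8, red, green, blue; 384x512 float32, m along the optical axis (not along the pixel's ray), 0 where there is no reading.
- imaging.calibration(name): a dict with "fx", "fy", "cx", "cy" (pixels), "distortion" ([k1, k2, p1, p2, k3] as OpenCV has them; the pictures are not rectified), "rvec" (rotation vector, rad) and "tvec" (3), from world to camera coordinates, as OpenCV has them; the wrist camera has in their place "hand_eye" (4x4, takes a point from camera to tool coordinates, whose origin is the TCP and whose axes are the flange's). Camera axes: x right, y down, z forward; pixel columns grow to the right and rows downward; lengths in m; the calibration is good to about 2 mm. A picture is of the moment at which its call begins: read the wrist's pose just before it. calibration takes no time and is no camera call.
- ticket.job_done(): hands the job in; it is judged then, once.
The state is a dict: "t": time; "joints": joint angles; "qvel": joint speeds; "tau": joint torques, N m; "position": TCP position; "tool_rot": TCP orientation; "wrist_force": force on the tool from outside, world axes, zero at the start; "ft_torque": the same for the moment, N m; "gripper_width": opening from 0.0 (shut) to 1.0 (fully open); "grasp_force": force on a finger pad.
Only numpy, scipy, OpenCV 4.12 (cv2) and the standard library are available. Lean on these libraries where they do the work, as an engineer would, in place of code of your own. Each camera call takes 0.05 s, during which the arm holds its last target. There are 200 camera calls.

TASK

The relief printing block lies carved face down in its foam cutout with one end tucked under a lip: raise the free end first and tilt the block out. Stand it on end on the steel inking slab and let go so that it stands by itself for a second, then take it again, finish turning it over and lay it carved face up in the middle of the slab, ready for inking. Put it down, never let it fall or topple, and leave the ink tin, the roller and the jar alone.

Things in the scene. Friction and masses are not known exactly. Their poses are not given: they have to be found in the camera images.
- block: Relief printing block, pale wood, dark brown carved relief (three rosettes between two bars) on one face; 100 x 40 x 24 mm (x, y, z), 0.09 to 0.18 kg, both faces flat, ends square. Origin at its centre. x runs from the free end (-x) to the tucked end (+x); +z comes out of the plain wooden back, -z out of the carved face. It starts face down: +z up.
- block_far (a point): Centre of the block's tucked end face (block frame x = +50 mm).
- case: Shallow plywood tray with stiff dark foam, fixed to the bench; foam top 34 mm above the bench, level with the block's back. Origin on the bench; x from the block's free end to its tucked end, z up; spans x -78 to 83, y -78 to 78 mm. The cutout spans x -43 to 63, y -21.5 to 21.5 mm, floor 10 mm above the bench; the block's centre starts near x = 10 mm (3 mm spare at each end).
- pocket_far (a point): Middle of the cutout's far wall, under the lip (case x = 63 mm, 22 mm above the bench).
- lip (a point): Middle of the lower edge of the foam lip over the tucked end (case x = 53 mm, 38 mm above the bench: 4 mm above the block's back). The lip is 80 mm wide, x 53 to 80 mm, its top 48 mm above the bench. It stops the block from going straight up, and the wall at the free end from sliding out level; raised 20 to 28 degrees at the free end and eased back, it comes out.
- bays (a point): Point midway between the two finger bays, at foam-top height (case x = -30, y = 0 mm). The bays lie beside the block's free half, one on each side, case x -66 to 6 mm, from y = 21.5 out to 62 mm (and the same at -y), their floor 4 mm above the bench: room to grip the block across its 40 mm width.
- slab: Dark steel inking slab fixed to the bench, 180 x 240 x 8 mm (x, y, z). Origin at the centre of its underside, on the bench; the top is 8 mm above it.
- tin: Bystander: round ink tin, 72 mm across, 55 mm high, origin at the centre of its underside.
- brayer: Bystander: ink roller lying down, rubber roll 40 mm thick and 100 mm long, wooden handle, some 140 mm overall; origin on the bench under the roll.
- jar: Bystander: white jar with a black cap, 60 mm across, 80 mm high, origin at the centre of its underside.
Mind the look-alikes: they are no part of the job. Of the things like the block, leave any that is red; of the rest the smaller one is meant. What is shaped like the case but white is not meant.

How it is judged:
By the outcome, as a careful person would: the job done as asked, in the order asked, and still so for the second after the job is handed in, with the robot touching nothing.
It also fails if it takes over 64 s, if anything falls off the work surface, if the arm or the gripper's body presses on something with over 40 N, if the wrist force passes 120 N, or if a joint passes its speed limit or range.

## Working session

There is one attempt and no reset: what is moved stays moved. The work goes in short steps, Python scripts to look and compute and a tool call to move; the robot and the scene stay as the last step left them, time stands still between calls to the robot, and variables do not carry over. Pictures are saved under pics/ and viewed, at most 14 in all, crops included, and the job is handed in when it is done.

Besides the shell and the picture viewer there is one more tool, called after "Request:" by a JSON object that holds its "op" and its "data", one argument or row to a line. servo_tool: Moves the arm, as the interface text tells. Its arguments: {"type":"object","properties":{"rows":{"type":"array"},"grip_force":{"type":"number"}},"required":["rows"]}

```bash
mkdir -p pics
cat > h.py <<'E'
import numpy as np,cv2
from scipy.spatial.transform import Rotation as R
from plant import readout,imaging,ticket,robot
def cam(name):
    s=readout.sense(); p,d=imaging.camera(name); c=imaging.calibration(name)
    K=np.array([[c['fx'],0,c['cx']],[0,c['fy'],c['cy']],[0,0,1]]);D=np.array(c['distortion'],float)
    if 'hand_eye' in c:
        T=np.eye(4);T[:3,:3]=R.from_rotvec(s['tool_rot']).as_matrix();T[:3,3]=s['position'];T=T@np.array(c['hand_eye'])
    else:
        W=np.eye(4);W[:3,:3]=R.from_rotvec(np.ravel(c['rvec'])).as_matrix();W[:3,3]=np.ravel(c['tvec']);T=np.linalg.inv(W)
    return p,d,K,D,T
def rays(uv,K,D,T):
    n=cv2.undistortPoints(np.float64(uv).reshape(-1,1,2),K,D).reshape(-1,2)
    return np.c_[n,np.ones(len(n))]@T[:3,:3].T
def onz(uv,z,K,D,T):
    r=rays(uv,K,D,T);return T[:3,3]+r*((z-T[2,3])/r[:,2])[:,None]
def dep(uv,d,K,D,T):
    uv=np.float64(uv).reshape(-1,2);z=np.array([d[int(round(v)),int(round(u))] for u,v in uv])
    return T[:3,3]+rays(uv,K,D,T)*z[:,None]
E
python3 - <<'E'
from h import *
print(readout.sense(),robot.finger_overhang)
a=[]
for n in('top','scene'):
    p,d,K,D,T=cam(n);np.savez(n+'.npz',p=p,d=d,K=K,D=D,T=T);print(n,T[:3,3]);a.append(p)
cv2.imwrite('pics/top.png',cv2.resize(a[0],(800,600),interpolation=3)[...,::-1])
cv2.imwrite('pics/scene.png',cv2.resize(a[1],(800,600),interpolation=3)[...,::-1])
E
```

```text
{'t': 0.0, 'joints': array([ 1.15619746e+00,  1.16482967e-01,  1.44228458e+00,  1.91200109e-05,
        1.58399843e+00, -3.78015005e-02]), 'qvel': array([ 1.62950456e-05, -7.26557823e-04,  6.61836824e-04, -6.48759303e-04,
        7.20146922e-04, -7.08838085e-04]), 'tau': array([-2.49372839e-03, -7.31984138e+01, -6.32499719e+01, -1.93700012e-04,
        6.23126180e-03,  3.24163523e-05]), 'position': array([0.24832262, 0.62754236, 0.30315216]), 'tool_rot': array([-5.88323562e-01, -3.08572620e+00,  1.78920615e-03]), 'wrist_force': array([ 0.46454434,  0.25247383, -0.65839189]), 'ft_torque': array([ 0.05070087,  0.01912179, -0.00341942]), 'grasp_force': 0.0, 'gripper_width': 0.9982701076351997} 0.0726
top [0.26383108 0.00899072 1.1570447 ]
scene [1.07247948 0.04750692 0.85214008]
```

View pics/top.png

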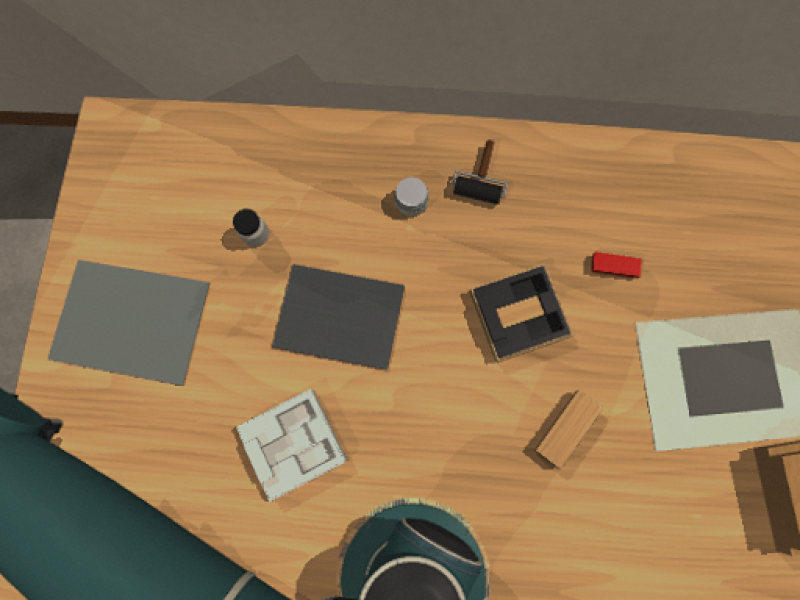

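View pics/scene.png

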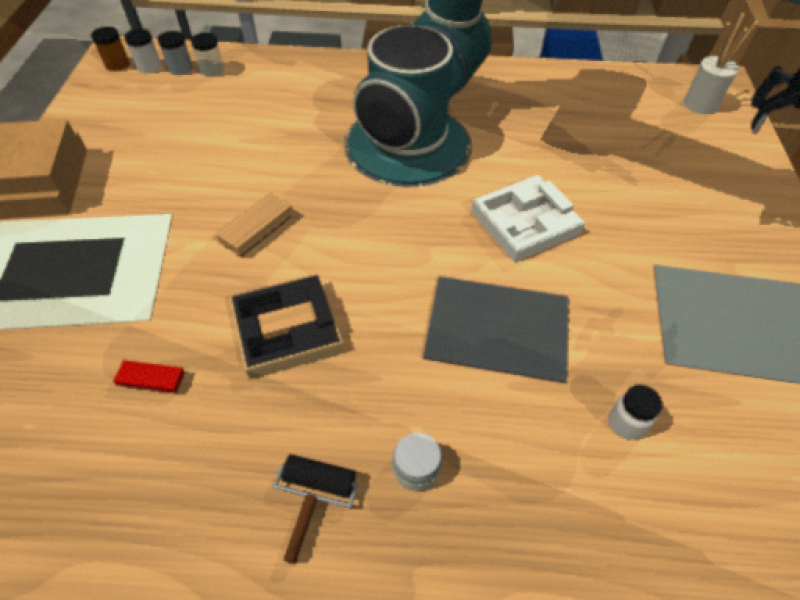

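Run:
```python
from h import *
L={n:np.load(n+'.npz') for n in('top','scene')}
t=L['top'];c=lambda l:(t['K'],t['D'],t['T'])
K,D,T=c(0)
p=t['p'];g=cv2.cvtColor(p,cv2.COLOR_RGB2HSV)
# dark/gray slabs, case
m=((g[...,1]<90)).astype(np.uint8)*255
cs,_=cv2.findContours(cv2.morphologyEx(m,cv2.MORPH_OPEN,np.ones((3,3))),cv2.RETR_EXTERNAL,cv2.CHAIN_APPROX_NONE)
for k in cs:
    if cv2.contourArea(k)<300: continue
    r=cv2.minAreaRect(k);b=onz(cv2.boxPoints(r),.02,K,D,T)
    if b[:,0].max()>1.2: continue
    e=[np.linalg.norm(b[i]-b[i-1]) for i in(1,2)]
    print('px',np.round(np.array(r[0])*1.5625),'c',b.mean(0).round(3)[:2],'size',np.round(e,3),'yaw',[round(np.degrees(np.arctan2(*(b[i]-b[i-1])[1::-1])),1) for i in(1,2)])
# pale case block and red
for nm,uv in dict(block=(520/1.5625,313/1.5625),big=(568/1.5625,430/1.5625),slabD=(338/1.5625,316/1.5625),slabG=(130/1.5625,322/1.5625),mat=(730/1.5625,380/1.5625),red=(617/1.5625,265/1.5625)).items(): print(nm,dep(uv,t['d'],K,D,T).round(4))
a=cv2.resize(p[160:240,290:395],(525,400),interpolation=cv2.INTER_CUBIC)
q=L['scene']['p'];b=cv2.resize(q[165:250,140:230],None,fx=4.5,fy=4.5,interpolation=cv2.INTER_CUBIC)
o=np.zeros((400,800,3),np.uint8);a=cv2.resize(a,(400,305));b=cv2.resize(b,(400,378));o[:305,:400]=a;o[:378,400:]=b
cv2.imwrite('pics/crop.png',o[...,::-1])
```

```text
px [420. 552.] c [ 0.051 -0.013] size [0.231 0.164] yaw [np.float64(-85.9), np.float64(-177.1)]
px [290. 444.] c [0.23  0.252] size [0.174 0.162] yaw [np.float64(-58.9), np.float64(-147.5)]
px [722. 380.] c [ 0.415 -0.6  ] size [0.354 0.266] yaw [np.float64(-81.5), np.float64(-179.5)]
px [521. 311.] c [ 0.527 -0.186] size [0.164 0.153] yaw [np.float64(-66.4), np.float64(-160.2)]
px [337. 316.] c [0.49  0.187] size [0.18  0.248] yaw [np.float64(-3.6), np.float64(-97.3)]
px [128. 320.] c [0.451 0.621] size [0.226 0.319] yaw [np.float64(0.5), np.float64(-97.5)]
px [250. 227.] c [0.666 0.392] size [0.059 0.089] yaw [np.float64(-37.1), np.float64(-130.7)]
px [411. 197.] c [0.759 0.056] size [0.067 0.086] yaw [np.float64(-86.0), np.float64(-176.2)]
px [ 37. 259.] c [0.585 0.856] size [0.181 0.615] yaw [np.float64(-87.8), np.float64(-167.4)]
block [[ 0.5172 -0.1811  0.0363]]
big [[ 0.2938 -0.2812  0.0346]]
slabD [[0.491  0.1866 0.0076]]
slabG [[0.4473 0.6208 0.0054]]
mat [[ 0.415  -0.6232  0.002 ]]
red [[ 0.636  -0.3824  0.0248]]
```

View pics/crop.png

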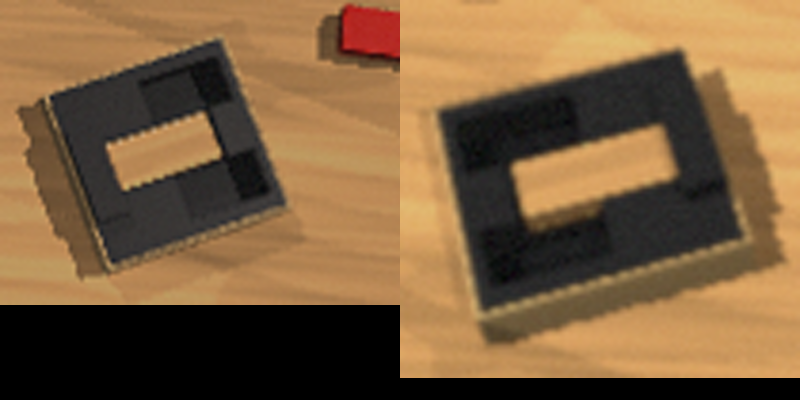

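Candidates in the top view: the pale block in the dark case (520,312), a larger pale block on the bench (568,430), and a red block (617,265). The crop shows the one meant: the smaller pale block, in the dark case. Its bays are on the world −y side and its lip on the +y side. The white case (290,445) isn't meant. The slab is the 180x240 mm dark plate at (338,316), and its top measures 8 mm.

I'll go above the case next and take a close look.

Request:
{"op": "servo_tool", "data": {
  "rows": [
    {"xyz": [0.011,-0.034,0],"delta_rot": [0,0,-2],"fingers": 0},
    {"xyz": [0.011,-0.034,0],"delta_rot": [0,0,-2],"fingers": 0},
    {"xyz": [0.011,-0.034,0],"delta_rot": [0,0,-2],"fingers": 0},
    {"xyz": [0.011,-0.034,0],"delta_rot": [0,0,-2],"fingers": 0},
    {"xyz": [0.011,-0.034,0],"delta_rot": [0,0,-2],"fingers": 0},
    {"xyz": [0.011,-0.034,0],"delta_rot": [0,0,-2],"fingers": 0},
    {"xyz": [0.011,-0.034,0],"delta_rot": [0,0,-2],"fingers": 0},
    {"xyz": [0.011,-0.034,0],"delta_rot": [0,0,-2],"fingers": 0}
  ]
}}

```text
t: 0.77
position: [0.3364, 0.354, 0.3036]
tool_rot: [-1.014, -2.973, 0.0]
wrist_force: [-0.1, 0.1, 0.1]
gripper_width: 0.999
grasp_force: 0.0
```

Request:
{"op": "servo_tool", "data": {
  "rows": [
    {"xyz": [0.011,-0.034,0],"delta_rot": [0,0,-2],"fingers": 0},
    {"xyz": [0.011,-0.034,0],"delta_rot": [0,0,-2],"fingers": 0},
    {"xyz": [0.011,-0.034,0],"delta_rot": [0,0,-2],"fingers": 0},
    {"xyz": [0.011,-0.034,0],"delta_rot": [0,0,-2],"fingers": 0},
    {"xyz": [0.011,-0.034,0],"delta_rot": [0,0,-2],"fingers": 0},
    {"xyz": [0.011,-0.034,0],"delta_rot": [0,0,-2],"fingers": 0},
    {"xyz": [0.011,-0.034,0],"delta_rot": [0,0,-2],"fingers": 0},
    {"xyz": [0.011,-0.034,0],"delta_rot": [0,0,-2],"fingers": 0}
  ]
}}

```text
t: 1.43
position: [0.4243, 0.0819, 0.3039]
tool_rot: [1.418, 2.803, 0.0]
wrist_force: [1.0, 0.5, -0.4]
gripper_width: 1.003
grasp_force: 0.0
```

Request:
{"op": "servo_tool", "data": {
  "rows": [
    {"xyz": [0.011,-0.034,0],"delta_rot": [0,0,-2],"fingers": 0},
    {"xyz": [0.011,-0.034,0],"delta_rot": [0,0,-2],"fingers": 0},
    {"xyz": [0.011,-0.034,0],"delta_rot": [0,0,-2],"fingers": 0},
    {"xyz": [0.011,-0.034,0],"delta_rot": [0,0,-2],"fingers": 0},
    {"xyz": [0.011,-0.034,0],"delta_rot": [0,0,-2],"fingers": 0},
    {"xyz": [0.011,-0.034,0],"delta_rot": [0,0,-2],"fingers": 0},
    {"xyz": [0.011,-0.034,0],"delta_rot": [0,0,-2],"fingers": 0},
    {"xyz": [0,0,0],"delta_rot": [0,0,0],"fingers": 0}
  ]
}}

```text
t: 2.1
position: [0.5021, -0.1588, 0.3029]
tool_rot: [-1.754, -2.605, 0.002]
wrist_force: [0.4, 1.1, -0.9]
gripper_width: 1.001
grasp_force: 0.0
```

Run:
```python
from h import *
s=readout.sense();print(s['t'],s['position'],s['tool_rot'],s['joints'].round(3))
p,d,K,D,T=cam('wrist');np.savez('w1.npz',p=p,d=d,K=K,D=D,T=T)
print(T.round(3))
cv2.imwrite('pics/w1.png',cv2.resize(p,(800,600))[...,::-1])
```

```text
2.1 [ 0.50210763 -0.15880492  0.30289188] [-1.75430022e+00 -2.60517065e+00  2.04953535e-03] [-3.540e-01 -2.100e-01  1.758e+00 -1.000e-03  1.595e+00 -7.400e-01]
[[ 0.927  0.363  0.098  0.478]
 [ 0.376 -0.893 -0.246 -0.097]
 [-0.001  0.265 -0.964  0.372]
 [ 0.     0.     0.     1.   ]]
```

View pics/w1.png

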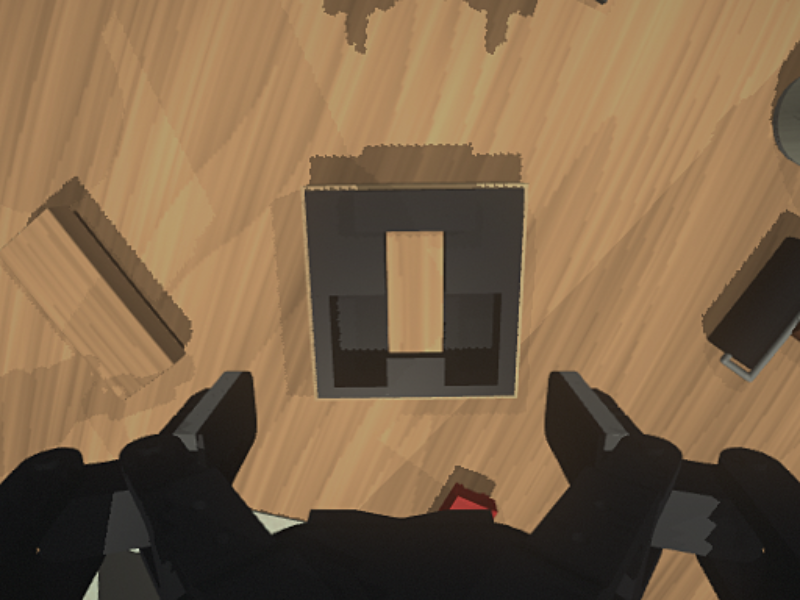

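The wrist view (800x600) shows the block at (386..444, 231..353), with its lip hidden at the top (y≈231) and its free end at y=353. The bays are on both sides at y 293..386, and the rim corners are (318,397) and (518,396).

```bash
cat >> h.py <<'E'
def yaw(v): return np.degrees(np.arctan2(v[1],v[0]))
E
python3 - <<'E'
from h import *
z=np.load('w1.npz');p,d,K,D,T=[z[k] for k in'pdKDT']
g=cv2.cvtColor(p,cv2.COLOR_RGB2HSV)
m=((g[...,2]>110)&(g[...,1]>60)).astype(np.uint8)*255
k=1.5625*np.ones(1)[0];m2=np.zeros_like(m);m2[135:240,236:296]=m[135:240,236:296]
cs,_=cv2.findContours(m2,0,1);c=max(cs,key=cv2.contourArea)
r=cv2.minAreaRect(c);b=cv2.boxPoints(r);B=onz(b,.034,K,D,T);print(b*k,B.round(4))
print('sides',[np.linalg.norm(B[i]-B[i-1]).round(4) for i in(1,2)],[yaw(B[i]-B[i-1]).round(1) for i in(1,2)])
pts=c.reshape(-1,2).astype(float);P=onz(pts,.034,K,D,T)[:,:2]
q=np.array([318,397,518,396,387,353,444,353,386,231,444,231]).reshape(-1,2)/k
Q=onz(q,.034,K,D,T);print(Q.round(4),yaw(Q[1]-Q[0])+90, yaw(Q[4]-Q[2]),yaw(Q[5]-Q[3]),np.linalg.norm(Q[1]-Q[0]))
print('depth pts',dep(q+[[5,-4],[-5,-4],[8,-8],[-8,-8],[8,8],[-8,8]],d,K,D,T).round(4))
# case frame estimate
x=np.array([np.cos(np.radians(Q5:=yaw((Q[4]+Q[5]-Q[2]-Q[3])))),np.sin(np.radians(Q5))]);print('block free centre',((Q[2]+Q[3])/2).round(4),'block ctr',((Q[2]+Q[3])/2)[:2]+.05*x,'case ctr from rim',((Q[0]+Q[1])/2)[:2]+.078*x)
# slab from top
t=np.load('top.npz');p,K,D,T=[t[k] for k in'pKDT'];g=cv2.cvtColor(p,cv2.COLOR_RGB2HSV)
m=np.zeros(p.shape[:2],np.uint8);m[160:240,165:265]=(g[...,2]<75)[160:240,165:265]*255
c=max(cv2.findContours(m,0,1)[0],key=cv2.contourArea);S=onz(cv2.boxPoints(cv2.minAreaRect(c)),.008,K,D,T);print('slab',S.round(3),S.mean(0),[(np.linalg.norm(S[i]-S[i-1]).round(3),yaw(S[i]-S[i-1]).round(1)) for i in(1,2)])
E
```

```text
[[385.9375 231.25  ]
 [442.1875 231.25  ]
 [442.1875 351.5625]
 [385.9375 351.5625]] [[ 0.4859 -0.1437  0.034 ]
 [ 0.5219 -0.1291  0.034 ]
 [ 0.5572 -0.2107  0.034 ]
 [ 0.5187 -0.2263  0.034 ]]
sides [np.float64(0.0389), np.float64(0.0889)] [np.float64(22.1), np.float64(-66.6)]
[[ 0.4844 -0.2805  0.034 ]
 [ 0.6255 -0.2224  0.034 ]
 [ 0.5199 -0.2271  0.034 ]
 [ 0.5589 -0.2112  0.034 ]
 [ 0.4859 -0.1435  0.034 ]
 [ 0.523  -0.1284  0.034 ]] 112.376657433301 112.13416007923622 113.45318234473412 0.15255261249336508
depth pts [[ 0.4882 -0.2728  0.0348]
 [ 0.6176 -0.2199  0.0341]
 [ 0.5249 -0.2149  0.0328]
 [ 0.5468 -0.2062  0.0323]
 [ 0.4972 -0.1486  0.0326]
 [ 0.5183 -0.1396  0.0346]]
block free centre [ 0.5394 -0.2192  0.034 ] block ctr [ 0.52000398 -0.17307121] case ctr from rim [ 0.52476422 -0.17954326]
slab [[0.417 0.313 0.008]
 [0.596 0.301 0.008]
 [0.565 0.058 0.008]
 [0.389 0.077 0.008]] [0.49182064 0.18731777 0.008     ] [(np.float64(0.18), np.float64(-3.6)), (np.float64(0.245), np.float64(-97.3))]
```

Request:
{"op": "servo_tool", "data": {
  "rows": [
    {"xyz": [0.0067,-0.0115,-0.0205],"delta_rot": [5.54,2.3,0.4],"fingers": 0.25},
    {"xyz": [0.0067,-0.0115,-0.0205],"delta_rot": [5.54,2.3,0],"fingers": 0.25},
    {"xyz": [0.0067,-0.0115,-0.0205],"delta_rot": [5.54,2.3,0],"fingers": 0.25},
    {"xyz": [0.0067,-0.0115,-0.0205],"delta_rot": [5.54,2.3,0],"fingers": 0.25},
    {"xyz": [0.0067,-0.0115,-0.0205],"delta_rot": [5.54,2.3,0],"fingers": 0.25},
    {"xyz": [0.0067,-0.0115,-0.0205],"delta_rot": [0,0,0],"fingers": 0.25},
    {"xyz": [0,0,0],"delta_rot": [0,0,0],"fingers": 0.25},
    {"xyz": [0,0,0],"delta_rot": [0,0,0],"fingers": 0.25}
  ]
}}

```text
t: 2.82
position: [0.5414, -0.2228, 0.1797]
tool_rot: [-1.481, -2.229, -0.399]
wrist_force: [0.8, -0.7, 0.5]
gripper_width: 0.752
grasp_force: 0.0
```

```bash
cat >> h.py <<'E'
X=np.array([np.cos(np.radians(112.5)),np.sin(np.radians(112.5)),0]);Y=np.cross([0,0,1],X)
def st():
    s=readout.sense();M=R.from_rotvec(s['tool_rot']).as_matrix();G=s['position']+.054*M[:,2]
    a=np.degrees(np.arctan2(-M[:,2]@X,-M[2,2]))
    print('t',round(s['t'],2),'tcp',s['position'].round(4),'G',G.round(4),'tilt',a.round(2),'tooly',M[:,1].round(3),'q',s['joints'].round(2),'F',s['wrist_force'].round(1),'w',round(s['gripper_width'],3),'g',s['grasp_force'])
    return s,M,G
E
python3 - <<'E'
from h import *
s,M,G=st()
p,d,K,D,T=cam('wrist')
g=cv2.cvtColor(p,cv2.COLOR_RGB2HSV)
cv2.imwrite('pics/w2.png',cv2.resize(p,(640,480))[...,::-1])
E
```

```text
t 2.82 tcp [ 0.5414 -0.2228  0.1797] G [ 0.5309 -0.1978  0.133 ] tilt -30.11 tooly [0.922 0.388 0.   ] q [-0.54  0.18  1.62  0.31  1.77 -0.95] F [ 0.8 -0.7  0.5] w 0.752 g 0.0
```

View pics/w2.png

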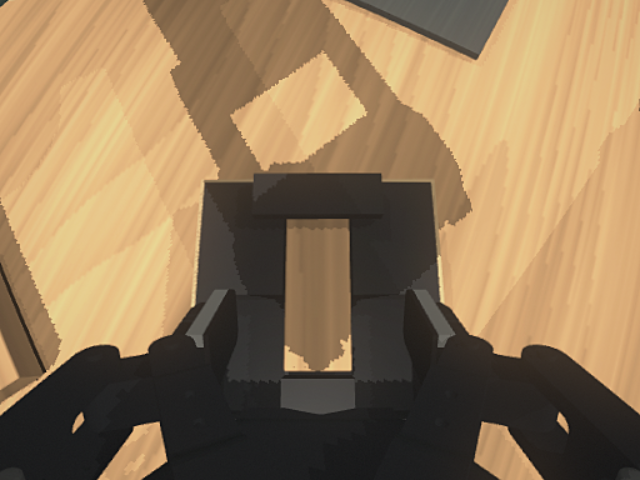

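The block sits midway between the fingers: its axis is at x≈318 and the fingers at 220 and 420 (640x480). Its free end is at y≈372, and the lip is at y 175..218. A quick check of the end point comes before the descent.

Run:
```python
from h import *
p,d,K,D,T=cam('wrist')
q=np.array([[286,372],[351,372],[286,219],[351,219]])*.8
Q=onz(q,.034,K,D,T);print(Q.round(4),yaw(Q[2]+Q[3]-Q[0]-Q[1]));f=(Q[0]+Q[1])/2;print('free',f,'G',f+.018*X)
```

```text
[[ 0.5228 -0.2268  0.034 ]
 [ 0.558  -0.212   0.034 ]
 [ 0.4847 -0.141   0.034 ]
 [ 0.5231 -0.1248  0.034 ]] 112.88499371271276
free [ 0.54038232 -0.21936267  0.034     ] G [ 0.53349402 -0.20273284  0.034     ]
```

Request:
{"op": "servo_tool", "data": {
  "rows": [
    {"xyz": [0.0025,-0.006,-0.01],"delta_rot": [4.62,1.91,0],"fingers": 0.25},
    {"xyz": [0.0025,-0.006,-0.01],"delta_rot": [4.62,1.91,0],"fingers": 0.25},
    {"xyz": [0,0,-0.02],"delta_rot": [0,0,0],"fingers": 0.25},
    {"xyz": [0,0,-0.02],"delta_rot": [0,0,0],"fingers": 0.25},
    {"xyz": [0,0,-0.02],"delta_rot": [0,0,0],"fingers": 0.25},
    {"xyz": [0,0,-0.015],"delta_rot": [0,0,0],"fingers": 0.25},
    {"xyz": [0,0,-0.01],"delta_rot": [0,0,0],"fingers": 0.25},
    {"xyz": [0,0,-0.003],"delta_rot": [0,0,0],"fingers": 0.25}
  ]
}}

```text
t: 3.58
position: [0.5465, -0.2347, 0.0725]
tool_rot: [-1.39, -2.095, -0.509]
wrist_force: [-0.6, 0.4, -0.3]
gripper_width: 0.75
grasp_force: 0.0
```

Request:
{"op": "servo_tool", "data": {
  "grip_force": 40,
  "rows": [
    {"xyz": [0,0,0],"delta_rot": [0,0,0],"fingers": 0.35},
    {"xyz": [0,0,0],"delta_rot": [0,0,0],"fingers": 0.45},
    {"xyz": [0,0,0],"delta_rot": [0,0,0],"fingers": 0.55},
    {"xyz": [0,0,0],"delta_rot": [0,0,0],"fingers": 0.6},
    {"xyz": [0,0,0],"delta_rot": [0,0,0],"fingers": 0.7},
    {"xyz": [0,0,0],"delta_rot": [0,0,0],"fingers": 0.7},
    {"xyz": [0,0,0],"delta_rot": [0,0,0],"fingers": 0.7}
  ]
}}

```text
t: 4.17
position: [0.5469, -0.2357, 0.0744]
tool_rot: [-1.391, -2.096, -0.51]
wrist_force: [-0.6, -0.2, 6.3]
gripper_width: 0.46
grasp_force: 40.9
```

Run:
```python
from h import *
s,M,G=st()
C=np.array([.520,-.173,.022])
C=np.array([.5404,-.2194,.022])+.05*X
X_,r=X,[]
# pivot plan: block far-bottom edge (block x=.05,z=-.012)
ex=C+.05*X+[0,0,-.012]
def tcp(th):
    Rm=R.from_rotvec(Y*np.radians(th))
    sh=-max(0,.024*np.sin(np.radians(th))-.0015)
    return ex+sh*X+[0,0,.0007*min(1,th/5)]+Rm.apply(s['position']-ex)
P=[tcp(t) for t in range(0,26,5)]
print(np.diff(P,axis=0).round(4), Y*5)
```

```text
t 4.17 tcp [ 0.5469 -0.2357  0.0744] G [ 0.5337 -0.2036  0.033 ] tilt -39.93 tooly [0.922 0.387 0.004] q [-0.58  0.37  1.61  0.37  1.75 -1.03] F [-0.6 -0.2  6.3] w 0.46 g 40.93415558338165
[[-0.0021  0.0051  0.0107]
 [-0.0018  0.0045  0.0094]
 [-0.0022  0.0052  0.0088]
 [-0.0025  0.006   0.0081]
 [-0.0027  0.0066  0.0073]] [-4.61939766 -1.91341716  0.        ]
```

Request:
{"op": "servo_tool", "data": {
  "rows": [
    {"xyz": [0,0,0.0025],"delta_rot": [0,0,0],"fingers": 0.7},
    {"xyz": [-0.001,0.0025,0.0055],"delta_rot": [-2.31,-0.957,0],"fingers": 0.7},
    {"xyz": [-0.001,0.0025,0.0053],"delta_rot": [-2.31,-0.957,0],"fingers": 0.7},
    {"xyz": [-0.0009,0.0022,0.0048],"delta_rot": [-2.31,-0.957,0],"fingers": 0.7},
    {"xyz": [-0.0009,0.0022,0.0047],"delta_rot": [-2.31,-0.957,0],"fingers": 0.7},
    {"xyz": [0,0,0],"delta_rot": [0,0,0],"fingers": 0.7}
  ]
}}

```text
t: 4.67
position: [0.543, -0.2259, 0.0975]
tool_rot: [-1.484, -2.236, -0.397]
wrist_force: [0.5, -5.4, -1.2]
gripper_width: 0.462
grasp_force: 40.9
```

Run:
```python
from h import *
s,M,G=st()
p,d,K,D,T=cam('wrist')
cv2.imwrite('pics/w3.png',cv2.resize(p,(640,480))[...,::-1])
```

```text
t 4.67 tcp [ 0.543  -0.2259  0.0975] G [ 0.5327 -0.2012  0.0506] tilt -29.71 tooly [0.922 0.388 0.003] q [-0.55  0.26  1.68  0.3   1.64 -0.99] F [ 0.5 -5.4 -1.2] w 0.462 g 40.88947355747223
```

View pics/w3.png

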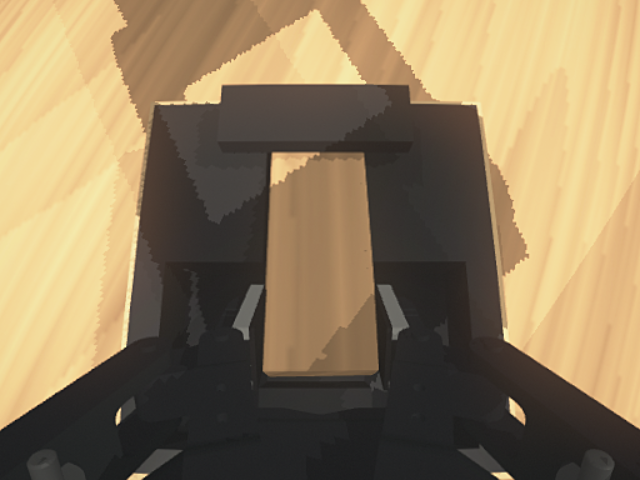

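The block is turning with the gripper. It spans x 265..378, with the free end at y≈375 and the tucked end still under the lip at y≈152. It presses lightly on the far wall (5 N), so I'll ease back a little more as it tilts.

Request:
{"op": "servo_tool", "data": {
  "rows": [
    {"xyz": [0,-0.0005,0.004],"delta_rot": [-2.31,-0.957,0],"fingers": 0.7},
    {"xyz": [-0.001,0.0025,0.0042],"delta_rot": [-2.31,-0.957,0],"fingers": 0.7},
    {"xyz": [-0.001,0.0026,0.004],"delta_rot": [-2.31,-0.957,0],"fingers": 0.7},
    {"xyz": [-0.001,0.0027,0.004],"delta_rot": [-2.31,-0.957,0],"fingers": 0.7},
    {"xyz": [-0.001,0.0028,0.0038],"delta_rot": [-2.31,-0.957,0],"fingers": 0.7},
    {"xyz": [-0.001,0.0028,0.0037],"delta_rot": [-2.31,-0.957,0],"fingers": 0.7},
    {"xyz": [0,0,0],"delta_rot": [0,0,0],"fingers": 0.7}
  ]
}}

```text
t: 5.3
position: [0.5377, -0.2125, 0.1201]
tool_rot: [-1.613, -2.431, -0.212]
wrist_force: [-1.9, -1.5, -1.0]
gripper_width: 0.457
grasp_force: 40.9
```

Request:
{"op": "servo_tool", "data": {
  "rows": [
    {"xyz": [0.0015,-0.0037,0],"delta_rot": [0,0,0],"fingers": 0.7},
    {"xyz": [0.0015,-0.0037,0.0005],"delta_rot": [0,0,0],"fingers": 0.7},
    {"xyz": [0.0015,-0.0037,0.0005],"delta_rot": [0,0,0],"fingers": 0.7},
    {"xyz": [0.0015,-0.0037,0.0005],"delta_rot": [0,0,0],"fingers": 0.7},
    {"xyz": [0.001,-0.0023,0.001],"delta_rot": [0,0,0],"fingers": 0.7},
    {"xyz": [0,0,0],"delta_rot": [0,0,0],"fingers": 0.7}
  ]
}}

```text
t: 5.8
position: [0.545, -0.2309, 0.1218]
tool_rot: [-1.614, -2.429, -0.214]
wrist_force: [0.5, 0.6, -1.8]
gripper_width: 0.464
grasp_force: 40.9
```

Run:
```python
from h import *
s,M,G=st()
# estimate far top corner in case frame
p,d,K,D,T=cam('wrist')
cv2.imwrite('pics/w4.png',cv2.resize(p,(640,480))[...,::-1])
```

```text
t 5.8 tcp [ 0.545  -0.2309  0.1218] G [ 0.5396 -0.218   0.0697] tilt -15.01 tooly [0.922 0.387 0.001] q [-0.5   0.14  1.73  0.16  1.48 -0.93] F [ 0.5  0.6 -1.8] w 0.464 g 40.881144404411316
```

View pics/w4.png

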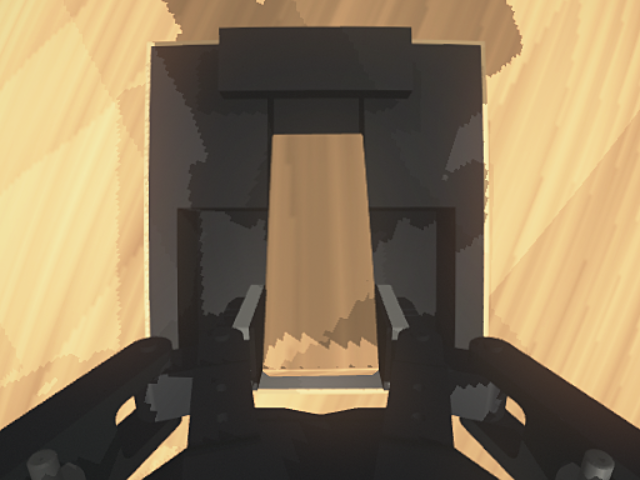

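The tucked end (y≈133) is clear of the lip (edge y≈97). I'll lift the block and carry it over the slab while turning it upright.

Request:
{"op": "servo_tool", "data": {
  "rows": [
    {"xyz": [0,0,0.02],"delta_rot": [0,0,0],"fingers": 0.7},
    {"xyz": [0,0,0.03],"delta_rot": [0,0,0],"fingers": 0.7},
    {"xyz": [0,0,0.03],"delta_rot": [0,0,0],"fingers": 0.7},
    {"xyz": [0,0,0.03],"delta_rot": [0,0,0],"fingers": 0.7},
    {"xyz": [-0.0027,0.024,0.01],"delta_rot": [-4.62,-1.913,0],"fingers": 0.7},
    {"xyz": [-0.0027,0.024,0],"delta_rot": [-4.62,-1.913,0],"fingers": 0.7},
    {"xyz": [-0.0027,0.024,0],"delta_rot": [-4.62,-1.913,0],"fingers": 0.7},
    {"xyz": [-0.0027,0.024,0],"delta_rot": [-4.62,-1.913,0],"fingers": 0.7}
  ]
}}

```text
t: 6.52
position: [0.5337, -0.1334, 0.2424]
tool_rot: [1.696, 2.552, -0.077]
wrist_force: [-0.3, 0.4, -2.4]
gripper_width: 0.459
grasp_force: 40.9
```

Request:
{"op": "servo_tool", "data": {
  "rows": [
    {"xyz": [-0.0027,0.024,0],"delta_rot": [-4.62,-1.913,0],"fingers": 0.7},
    {"xyz": [-0.0027,0.024,0],"delta_rot": [-4.62,-1.913,0],"fingers": 0.7},
    {"xyz": [-0.0027,0.024,0],"delta_rot": [-4.62,-1.913,0],"fingers": 0.7},
    {"xyz": [-0.0027,0.024,0],"delta_rot": [-4.62,-1.913,0],"fingers": 0.7},
    {"xyz": [-0.0027,0.024,0],"delta_rot": [-4.62,-1.913,0],"fingers": 0.7},
    {"xyz": [-0.0027,0.024,0],"delta_rot": [-4.62,-1.913,0],"fingers": 0.7},
    {"xyz": [-0.0027,0.024,0],"delta_rot": [-4.62,-1.913,0],"fingers": 0.7},
    {"xyz": [-0.0027,0.024,0],"delta_rot": [-4.62,-1.913,0],"fingers": 0.7}
  ]
}}

```text
t: 7.18
position: [0.5118, 0.0593, 0.2425]
tool_rot: [1.343, 2.02, -0.562]
wrist_force: [0.8, 0.1, -1.1]
gripper_width: 0.46
grasp_force: 40.9
```

Request:
{"op": "servo_tool", "data": {
  "rows": [
    {"xyz": [-0.0027,0.024,0],"delta_rot": [-4.62,-1.913,0],"fingers": 0.7},
    {"xyz": [-0.0027,0.03,0],"delta_rot": [0,0,-5.7],"fingers": 0.7},
    {"xyz": [-0.0027,0.03,0],"delta_rot": [0,0,-5.7],"fingers": 0.7},
    {"xyz": [-0.0027,0.03,0],"delta_rot": [0,0,-5.7],"fingers": 0.7},
    {"xyz": [-0.0027,0.03,0],"delta_rot": [0,0,-5.7],"fingers": 0.7},
    {"xyz": [-0.0027,0.03,0],"delta_rot": [0,0,-5.7],"fingers": 0.7},
    {"xyz": [0,0,0],"delta_rot": [0,0,0],"fingers": 0.7},
    {"xyz": [0,0,0],"delta_rot": [0,0,0],"fingers": 0.7}
  ]
}}

```text
t: 7.85
position: [0.4964, 0.233, 0.2411]
tool_rot: [1.798, 1.631, -0.845]
wrist_force: [-0.2, -0.8, -1.7]
gripper_width: 0.461
grasp_force: 41.1
```

```bash
sed -i 's/^X=.*/A=84.0;X=np.array([np.cos(np.radians(A)),np.sin(np.radians(A)),0]);Y=np.cross([0,0,1],X)/' h.py
python3 - <<'E'
from h import *
s,M,G=st();print(Y)
p,d,K,D,T=cam('scene');q,d2,K2,D2,T2=cam('wrist');np.savez('w5.npz',p=q,d=d2,K=K2,D=D2,T=T2);np.savez('s5.npz',p=p,d=d,K=K,D=D,T=T)
cv2.imwrite('pics/s5.png',np.hstack([cv2.resize(p[100:320,180:440],(400,340)),cv2.resize(q,(400,340))])[...,::-1])
E
```

```text
t 7.85 tcp [0.4964 0.233  0.2411] G [0.4921 0.1918 0.2064] tilt 50.04 tooly [ 0.995 -0.1   -0.006] q [ 0.62  0.13  1.65 -0.66  1.94  0.66] F [-0.2 -0.8 -1.7] w 0.461 g 41.08495652675629
[-0.9945219   0.10452846  0.        ]
```

View pics/s5.png

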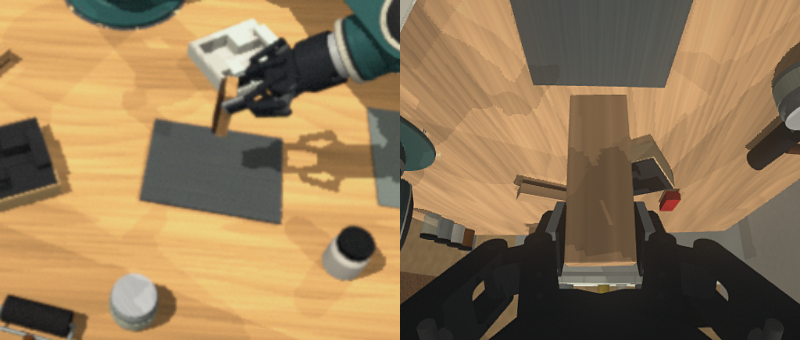

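The block is upright above the slab, with its back toward the camera: wrist pane x 567..632, free end y≈265, tucked end y≈95. I'll measure its actual lean before setting it down.

```bash
cat >> h.py <<'E'
def plane(z,u0,u1,v0,v1):
    p,d,K,D,T=[z[k] for k in'pdKDT'];v,u=np.mgrid[v0:v1:3,u0:u1:3];uv=np.c_[u.ravel(),v.ravel()]
    ok=np.array([d[b,a]>0 for a,b in uv]);P=dep(uv[ok],d,K,D,T);c=np.median(P,0)
    for _ in range(5):
        n=np.linalg.svd(P-c)[2][2];e=(P-c)@n;P=P[abs(e)<max(.001,2*e.std())];c=P.mean(0)
    if n@(z['T'][:3,3]-c)<0:n=-n
    return c,n,P
E
python3 - <<'E'
from h import *
z=np.load('w5.npz');c,n,P=plane(z,222,286,115,225);print(c,n,len(P),'lean(deg, n up)',np.degrees(np.arcsin(n[2])),'yaw',yaw(n))
K,D,T=[z[k] for k in'KDT']
# corners of the back cast onto plane
q=np.array([[569,95],[628,95],[567,264],[636,264]],float)-[400,0];q*=[512/400,384/340]
r=rays(q,K,D,T);C=T[:3,3]+r*(((c-T[:3,3])@n)/(r@n))[:,None];print(C.round(4))
E
```

```text
[0.49130721 0.19196951 0.1593528 ] [ 0.10446089  0.9945281  -0.00133212] 755 lean(deg, n up) -0.07632486364873338 yaw 84.00388777535792
[[0.4708 0.1941 0.122 ]
 [0.5121 0.1897 0.1217]
 [0.4755 0.1937 0.2216]
 [0.5122 0.1899 0.2214]]
```

Request:
{"op": "servo_tool", "data": {
  "rows": [
    {"xyz": [0.0005,0.003,-0.02],"delta_rot": [0,0,0],"fingers": 0.7},
    {"xyz": [0.0005,0.004,-0.025],"delta_rot": [0,0,0],"fingers": 0.7},
    {"xyz": [0,0,-0.025],"delta_rot": [0,0,0],"fingers": 0.7},
    {"xyz": [0,0,-0.02],"delta_rot": [0,0,0],"fingers": 0.7},
    {"xyz": [0,0,-0.012],"delta_rot": [0,0,0],"fingers": 0.7},
    {"xyz": [0,0,-0.006],"delta_rot": [0,0,0],"fingers": 0.7},
    {"xyz": [0,0,-0.002],"delta_rot": [0,0,0],"fingers": 0.7},
    {"xyz": [0,0,0],"delta_rot": [0,0,0],"fingers": 0.7}
  ]
}}

```text
t: 8.62
position: [0.4973, 0.2387, 0.1323]
tool_rot: [1.8, 1.629, -0.844]
wrist_force: [-0.0, -0.0, -1.4]
gripper_width: 0.458
grasp_force: 41.1
```

Request:
{"op": "servo_tool", "data": {
  "rows": [
    {"xyz": [0,0,-0.001],"delta_rot": [0,0,0],"fingers": 0.7},
    {"xyz": [0,0,-0.001],"delta_rot": [0,0,0],"fingers": 0.7},
    {"xyz": [0,0,0],"delta_rot": [0,0,0],"fingers": 0.7}
  ]
}}

```text
t: 8.87
position: [0.4973, 0.2389, 0.1305]
tool_rot: [1.801, 1.629, -0.843]
wrist_force: [1.1, 0.0, -1.5]
gripper_width: 0.457
grasp_force: 41.1
```

Request:
{"op": "servo_tool", "data": {
  "rows": [
    {"xyz": [0,0,-0.001],"delta_rot": [0,0,0],"fingers": 0.7},
    {"xyz": [0,0,-0.001],"delta_rot": [0,0,0],"fingers": 0.7},
    {"xyz": [0,0,0],"delta_rot": [0,0,0],"fingers": 0.7}
  ]
}}

```text
t: 9.12
position: [0.4972, 0.2389, 0.1282]
tool_rot: [1.8, 1.629, -0.844]
wrist_force: [-1.0, 0.7, 1.3]
gripper_width: 0.458
grasp_force: 41.3
```

Request:
{"op": "servo_tool", "data": {
  "rows": [
    {"xyz": [0,0,-0.0007],"delta_rot": [0,0,0],"fingers": 0.7},
    {"xyz": [0,0,0],"delta_rot": [0,0,0],"fingers": 0.7},
    {"xyz": [0,0,0],"delta_rot": [0,0,0],"fingers": 0.7}
  ]
}}

```text
t: 9.37
position: [0.4973, 0.239, 0.1282]
tool_rot: [1.8, 1.628, -0.844]
wrist_force: [-1.7, 0.5, 8.4]
gripper_width: 0.455
grasp_force: 41.9
```

Run:
```python
from h import *
s,M,G=st();q,d,K,D,T=cam('wrist');z=dict(p=q,d=d,K=K,D=D,T=T)
c,n,P=plane(z,222,286,115,225);print(c,n,len(P));b=c-.012*n;print('centre xy',b)
```

```text
t 9.37 tcp [0.4973 0.239  0.1282] G [0.4929 0.1978 0.0935] tilt 50.04 tooly [ 0.995 -0.102 -0.004] q [ 0.63  0.25  1.72 -0.62  1.8   0.79] F [-1.7  0.5  8.4] w 0.455 g 41.92589521408081
[0.4927113  0.19883807 0.04610088] [ 0.10165558  0.99481867 -0.00140215] 742
centre xy [0.49149143 0.18690025 0.04611771]
```

Request:
{"op": "servo_tool", "data": {
  "rows": [
    {"xyz": [0,0,0.0006],"delta_rot": [0,0,0],"fingers": 0.56},
    {"xyz": [0,0,0],"delta_rot": [0,0,0],"fingers": 0.53},
    {"xyz": [0,0,0],"delta_rot": [0,0,0],"fingers": 0.5},
    {"xyz": [0,0,0],"delta_rot": [0,0,0],"fingers": 0.45},
    {"xyz": [0,0,0],"delta_rot": [0,0,0],"fingers": 0.35},
    {"xyz": [0,0,0],"delta_rot": [0,0,0],"fingers": 0.25},
    {"xyz": [0,0,0],"delta_rot": [0,0,0],"fingers": 0.2},
    {"xyz": [0,0,0],"delta_rot": [0,0,0],"fingers": 0.2}
  ]
}}

```text
t: 10.08
position: [0.4972, 0.2388, 0.1277]
tool_rot: [1.8, 1.629, -0.844]
wrist_force: [0.6, -0.2, -0.6]
gripper_width: 0.801
grasp_force: 0.0
```

Request:
{"op": "servo_tool", "data": {
  "rows": [
    {"xyz": [0.0004,0.0038,0.0032],"delta_rot": [0,0,0],"fingers": 0.2},
    {"xyz": [0.0008,0.0076,0.0064],"delta_rot": [0,0,0],"fingers": 0.2},
    {"xyz": [0.0012,0.0114,0.0096],"delta_rot": [0,0,0],"fingers": 0.2},
    {"xyz": [0.0016,0.0152,0.0128],"delta_rot": [0,0,0],"fingers": 0.2},
    {"xyz": [0.0016,0.0152,0.0128],"delta_rot": [0,0,0],"fingers": 0.2},
    {"xyz": [0.0016,0.0152,0.0128],"delta_rot": [0,0,0],"fingers": 0.2},
    {"xyz": [0.0008,0.0076,0.0064],"delta_rot": [0,0,0],"fingers": 0.2},
    {"xyz": [0,0,0],"delta_rot": [0,0,0],"fingers": 0.2}
  ]
}}

```text
t: 10.75
position: [0.5055, 0.3169, 0.1938]
tool_rot: [1.8, 1.63, -0.84]
wrist_force: [0.6, -0.4, 0.1]
gripper_width: 0.802
grasp_force: 0.0
```

Run:
```python
from h import *
s,M,G=st();q,d,K,D,T=cam('wrist');z=dict(p=q,d=d,K=K,D=D,T=T);np.savez('w6.npz',**z)
p,_,_,_,_=cam('scene')
cv2.imwrite('pics/s6.png',np.hstack([cv2.resize(p[100:320,180:440],(400,340)),cv2.resize(q,(400,340))])[...,::-1])
```

```text
t 10.75 tcp [0.5055 0.3169 0.1938] G [0.5013 0.2758 0.159 ] tilt 49.9 tooly [ 0.995 -0.1   -0.003] q [ 0.71  0.3   1.54 -0.6   1.94  0.78] F [ 0.6 -0.4  0.1] w 0.802 g 0.0
```

View pics/s6.png

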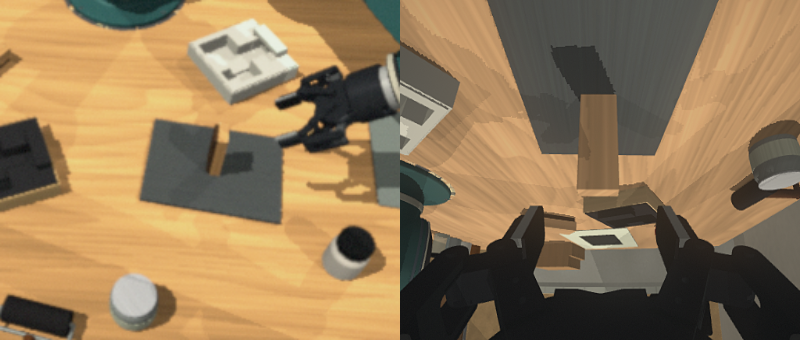

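The block stands by itself on the slab: scene pane about (218,150), wrist pane x 580..617, y 93..190. I'll swing over it to the carved side.

Request:
{"op": "servo_tool", "data": {
  "rows": [
    {"xyz": [0,0.005,0.02],"delta_rot": [0,0,0],"fingers": 0.2},
    {"xyz": [0,0,0.03],"delta_rot": [0,0,0],"fingers": 0.2},
    {"xyz": [0,0,0.03],"delta_rot": [0,0,0],"fingers": 0.2},
    {"xyz": [0,0,0.03],"delta_rot": [0,0,0],"fingers": 0.2},
    {"xyz": [-0.0014,-0.014,0],"delta_rot": [4.97,-0.52,0],"fingers": 0.2},
    {"xyz": [-0.0014,-0.014,0],"delta_rot": [4.97,-0.52,0],"fingers": 0.2},
    {"xyz": [-0.0014,-0.014,0],"delta_rot": [4.97,-0.52,0],"fingers": 0.2},
    {"xyz": [-0.0014,-0.014,0],"delta_rot": [4.97,-0.52,0],"fingers": 0.2}
  ]
}}

```text
t: 11.52
position: [0.4993, 0.2629, 0.301]
tool_rot: [2.035, 1.841, -0.545]
wrist_force: [0.1, -0.4, 0.1]
gripper_width: 0.802
grasp_force: 0.0
```

Request:
{"op": "servo_tool", "data": {
  "rows": [
    {"xyz": [-0.0014,-0.014,0],"delta_rot": [4.97,-0.52,0],"fingers": 0.2},
    {"xyz": [-0.0014,-0.014,0],"delta_rot": [4.97,-0.52,0],"fingers": 0.2},
    {"xyz": [-0.0014,-0.014,0],"delta_rot": [4.97,-0.52,0],"fingers": 0.2},
    {"xyz": [-0.0014,-0.014,0],"delta_rot": [4.97,-0.52,0],"fingers": 0.2},
    {"xyz": [-0.0014,-0.014,0],"delta_rot": [4.97,-0.52,0],"fingers": 0.2},
    {"xyz": [-0.0014,-0.014,0],"delta_rot": [4.97,-0.52,0],"fingers": 0.2},
    {"xyz": [-0.0014,-0.014,0],"delta_rot": [4.97,-0.52,0],"fingers": 0.2},
    {"xyz": [-0.0014,-0.014,0],"delta_rot": [4.97,-0.52,0],"fingers": 0.2}
  ]
}}

```text
t: 12.18
position: [0.4879, 0.1508, 0.3013]
tool_rot: [-2.237, -2.024, -0.2]
wrist_force: [-0.1, -0.5, -0.3]
gripper_width: 0.8
grasp_force: 0.0
```

Request:
{"op": "servo_tool", "data": {
  "rows": [
    {"xyz": [-0.0014,-0.014,0],"delta_rot": [4.97,-0.52,0],"fingers": 0.2},
    {"xyz": [-0.0014,-0.014,0],"delta_rot": [4.97,-0.52,0],"fingers": 0.2},
    {"xyz": [-0.0014,-0.014,0],"delta_rot": [4.97,-0.52,0],"fingers": 0.2},
    {"xyz": [-0.0014,-0.014,0],"delta_rot": [4.97,-0.52,0],"fingers": 0.2},
    {"xyz": [0,0,0],"delta_rot": [0,0,0],"fingers": 0.2},
    {"xyz": [0,0,0],"delta_rot": [0,0,0],"fingers": 0.2},
    {"xyz": [0,0,0],"delta_rot": [0,0,0],"fingers": 0.2}
  ]
}}

```text
t: 12.77
position: [0.4826, 0.0956, 0.3013]
tool_rot: [-2.033, -1.839, -0.543]
wrist_force: [0.6, 0.5, -0.0]
gripper_width: 0.802
grasp_force: 0.0
```

Run:
```python
from h import *
z=np.load('w6.npz');c,n,P=plane(z,238,268,115,205);print('plane before',c,n,len(P))
s,M,G=st();q,d,K,D,T=cam('wrist');np.savez('w7.npz',p=q,d=d,K=K,D=D,T=T)
cv2.imwrite('pics/w7.png',cv2.resize(q,(640,480))[...,::-1])
```

```text
plane before [0.49073885 0.19946871 0.05958584] [ 0.1051145   0.99444922 -0.00465642] 273
t 12.77 tcp [0.4826 0.0956 0.3013] G [0.4854 0.1224 0.2545] tilt -29.84 tooly [ 0.995 -0.1    0.001] q [-0.08 -0.33  1.9   0.52  1.56  0.02] F [ 0.6  0.5 -0. ] w 0.802 g 0.0
```

View pics/w7.png

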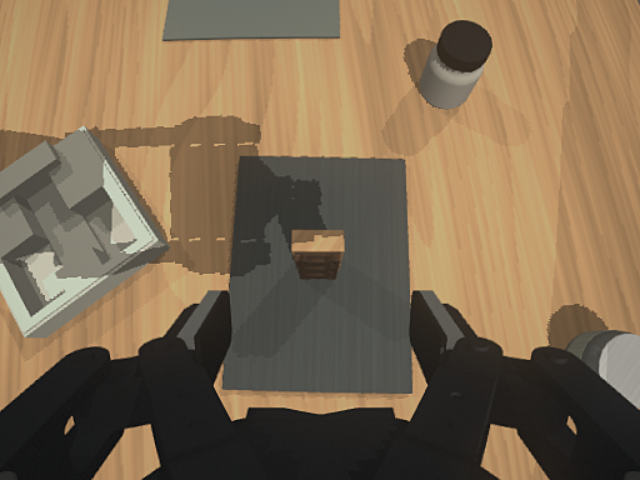

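The block's top end is at (292..344, 230..251), with the dark carved face below it facing the gripper. It is centred between the fingers. The slab corners are (240,156), (405,158), (412,393) and (223,388).

Run:
```python
from h import *
z=np.load('w7.npz');K,D,T=[z[k] for k in'KDT']
t=onz(np.array([[292,230],[344,230],[343,250],[294,251]])*.8,.108,K,D,T);print(t.round(4),t.mean(0),yaw(t[1]-t[0]))
s=onz(np.array([[240,156],[405,158],[412,393],[223,388]])*.8,.008,K,D,T);print(s.round(4),s.mean(0),[np.linalg.norm(s[i]-s[i-1]) for i in range(4)],yaw(s[1]-s[2]))
C=t.mean(0);G=np.array([C[0],C[1],.091])-.014*X
print('TCP target',G-.054*(.5*X-[0,0,.866]))
```

```text
[[0.473  0.1998 0.108 ]
 [0.5122 0.1959 0.108 ]
 [0.5097 0.1805 0.108 ]
 [0.4731 0.1834 0.108 ]] [0.49198276 0.18990507 0.108     ] -5.722955173003467
[[0.4192 0.3167 0.008 ]
 [0.5966 0.2966 0.008 ]
 [0.567  0.059  0.008 ]
 [0.3909 0.0812 0.008 ]] [0.49340209 0.18837159 0.008     ] [np.float64(0.23717937020263896), np.float64(0.17851211429308894), np.float64(0.23944955369853613), np.float64(0.17751185614568057)] 82.90627574510944
TCP target [0.48769709 0.14912967 0.137764  ]
```

Request:
{"op": "servo_tool", "data": {
  "rows": [
    {"xyz": [0,0.003,-0.024],"delta_rot": [0,0,0],"fingers": 0.2},
    {"xyz": [0,0.003,-0.03],"delta_rot": [0,0,0],"fingers": 0.2},
    {"xyz": [0.0005,0.0054,-0.04],"delta_rot": [0,0,0],"fingers": 0.2},
    {"xyz": [0.001,0.01,-0.0173],"delta_rot": [0,0,0],"fingers": 0.2},
    {"xyz": [0.001,0.01,-0.0173],"delta_rot": [0,0,0],"fingers": 0.2},
    {"xyz": [0.001,0.01,-0.0173],"delta_rot": [0,0,0],"fingers": 0.2},
    {"xyz": [0.001,0.007,-0.0121],"delta_rot": [0,0,0],"fingers": 0.2},
    {"xyz": [0.0005,0.003,-0.0053],"delta_rot": [0,0,0],"fingers": 0.2}
  ]
}}

```text
t: 13.48
position: [0.487, 0.1489, 0.1366]
tool_rot: [-2.029, -1.842, -0.54]
wrist_force: [-0.6, -0.6, -0.5]
gripper_width: 0.801
grasp_force: 0.0
```

Request:
{"op": "servo_tool", "data": {
  "rows": [
    {"xyz": [0,0,0],"delta_rot": [0,0,0],"fingers": 0.3},
    {"xyz": [0,0,0],"delta_rot": [0,0,0],"fingers": 0.4},
    {"xyz": [0,0,0],"delta_rot": [0,0,0],"fingers": 0.45},
    {"xyz": [0,0,0],"delta_rot": [0,0,0],"fingers": 0.5},
    {"xyz": [0,0,0],"delta_rot": [0,0,0],"fingers": 0.54},
    {"xyz": [0,0,0],"delta_rot": [0,0,0],"fingers": 0.6},
    {"xyz": [0,0,0],"delta_rot": [0,0,0],"fingers": 0.7},
    {"xyz": [0,0,0],"delta_rot": [0,0,0],"fingers": 0.7}
  ]
}}

```text
t: 14.15
position: [0.488, 0.1471, 0.1395]
tool_rot: [-2.031, -1.84, -0.546]
wrist_force: [-3.4, -1.1, 5.7]
gripper_width: 0.459
grasp_force: 39.4
```

Run:
```python
from h import *
s,M,G=st();q,d,K,D,T=cam('wrist');np.savez('w8.npz',p=q,d=d,K=K,D=D,T=T)
h=cv2.cvtColor(q,cv2.COLOR_RGB2HSV)
```

```text
t 14.15 tcp [0.488  0.1471 0.1395] G [0.4908 0.1739 0.0927] tilt -29.97 tooly [ 0.995 -0.099  0.003] q [ 0.03 -0.2   2.07  0.55  1.25 -0.04] F [-3.4 -1.1  5.7] w 0.459 g 39.382842779159546
```

Request:
{"op": "servo_tool", "data": {
  "rows": [
    {"xyz": [0,0,0.01],"delta_rot": [0,0,0],"fingers": 0.7},
    {"xyz": [0,0,0.025],"delta_rot": [0,0,0],"fingers": 0.7},
    {"xyz": [0,0,0.025],"delta_rot": [0,0,0],"fingers": 0.7},
    {"xyz": [0.0007,0.0068,0],"delta_rot": [-4.97,0.52,0],"fingers": 0.7},
    {"xyz": [0.0007,0.0068,0],"delta_rot": [-4.97,0.52,0],"fingers": 0.7},
    {"xyz": [0.0007,0.0068,0],"delta_rot": [-4.97,0.52,0],"fingers": 0.7},
    {"xyz": [0.0007,0.0068,0],"delta_rot": [-4.97,0.52,0],"fingers": 0.7},
    {"xyz": [0.0007,0.0068,0],"delta_rot": [-4.97,0.52,0],"fingers": 0.7}
  ]
}}

```text
t: 14.87
position: [0.4915, 0.1813, 0.1999]
tool_rot: [-2.289, -2.07, -0.096]
wrist_force: [-0.2, 0.2, -2.0]
gripper_width: 0.464
grasp_force: 41.0
```

Request:
{"op": "servo_tool", "data": {
  "rows": [
    {"xyz": [0.0007,0.0068,0],"delta_rot": [-4.97,0.52,0],"fingers": 0.7},
    {"xyz": [0.0007,0.0068,0],"delta_rot": [-4.97,0.52,0],"fingers": 0.7},
    {"xyz": [0.0007,0.0068,0],"delta_rot": [-4.97,0.52,0],"fingers": 0.7},
    {"xyz": [0.0007,0.0068,0],"delta_rot": [-4.97,0.52,0],"fingers": 0.7},
    {"xyz": [0.0007,0.0068,0],"delta_rot": [-4.97,0.52,0],"fingers": 0.7},
    {"xyz": [0.0007,0.0068,0],"delta_rot": [-4.97,0.52,0],"fingers": 0.7},
    {"xyz": [0.0007,0.0068,0],"delta_rot": [-4.97,0.52,0],"fingers": 0.7},
    {"xyz": [0.0007,0.0068,0],"delta_rot": [-4.97,0.52,0],"fingers": 0.7}
  ]
}}

```text
t: 15.53
position: [0.4971, 0.2362, 0.1997]
tool_rot: [1.974, 1.784, -0.629]
wrist_force: [-0.5, -0.4, -2.0]
gripper_width: 0.457
grasp_force: 41.0
```

Request:
{"op": "servo_tool", "data": {
  "rows": [
    {"xyz": [0.0007,0.0068,-0.01],"delta_rot": [-4.97,0.52,0],"fingers": 0.7},
    {"xyz": [0.0007,0.0068,-0.02],"delta_rot": [-4.97,0.52,0],"fingers": 0.7},
    {"xyz": [0.0007,0.0068,-0.02],"delta_rot": [-4.97,0.52,0],"fingers": 0.7},
    {"xyz": [0.0007,0.0068,-0.02],"delta_rot": [-4.97,0.52,0],"fingers": 0.7},
    {"xyz": [0.0007,0.0068,-0.02],"delta_rot": [-4.97,0.52,0],"fingers": 0.7},
    {"xyz": [0,0,0],"delta_rot": [0,0,0],"fingers": 0.7},
    {"xyz": [0,0,0],"delta_rot": [0,0,0],"fingers": 0.7}
  ]
}}

```text
t: 16.12
position: [0.5003, 0.2698, 0.1076]
tool_rot: [1.676, 1.518, -0.975]
wrist_force: [0.3, 0.4, -0.7]
gripper_width: 0.462
grasp_force: 41.0
```

Run:
```python
from h import *
s,M,G=st();z={}
for n in('wrist','scene'):
    q,d,K,D,T=cam(n);np.savez(n[0]+'9.npz',p=q,d=d,K=K,D=D,T=T);z[n]=q
cv2.imwrite('pics/s9.png',np.hstack([cv2.resize(z['scene'][100:320,180:440],(400,340)),cv2.resize(z['wrist'],(400,340))])[...,::-1])
z=np.load('w9.npz');c,n,P=plane(z,222,280,130,220);print(c,n,len(P),np.degrees(np.arccos(n[2])))
```

```text
t 16.12 tcp [0.5003 0.2698 0.1076] G [0.4953 0.2233 0.0806] tilt 60.01 tooly [ 0.995 -0.102 -0.007] q [ 0.68  0.38  1.65 -0.7   1.91  0.83] F [ 0.3  0.4 -0.7] w 0.462 g 41.007569432258606
[0.48590763 0.16692339 0.01959172] [-0.98916985  0.14307871 -0.03273372] 553 91.87583921464181
```

View pics/s9.png

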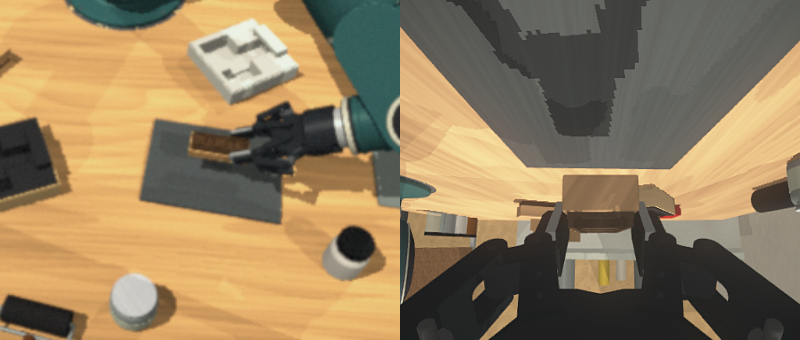

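The carved face is up, with the block held level above the slab (scene pane about 190..245, 130..160). I'll check the level with scene depth.

Run:
```python
from h import *
z=np.load('s9.npz');p,d,K,D,T=[z[k] for k in'pdKDT']
v,u=np.mgrid[178:210,296:345];uv=np.c_[u.ravel(),v.ravel()];P=dep(uv,d,K,D,T)
C=np.array([.4915,.187]);a=(P[:,:2]-C)@X[:2];b=(P[:,:2]-C)@Y[:2]
m=(P[:,2]>.06)&(P[:,2]<.095)&(abs(b)<.018)&(a>-.055)&(a<.0)
A=np.c_[a[m],b[m],np.ones(m.sum())];k=np.linalg.lstsq(A,P[m,2],rcond=None)[0];print(m.sum(),k,'slope deg',np.degrees(np.arctan(k[:2])),'far end a',np.percentile(a[m],1))
```

```text
234 [0.03575984 0.08491759 0.0774542 ] slope deg [2.04801533 4.85377527] far end a -0.04638963856612558
```

Request:
{"op": "servo_tool", "data": {
  "rows": [
    {"xyz": [0,0,-0.015],"delta_rot": [0,0,0],"fingers": 0.7},
    {"xyz": [0,0,-0.015],"delta_rot": [0,0,0],"fingers": 0.7},
    {"xyz": [0,0,-0.008],"delta_rot": [0,0,0],"fingers": 0.7},
    {"xyz": [0,0,-0.003],"delta_rot": [0,0,0],"fingers": 0.7},
    {"xyz": [0,0,0],"delta_rot": [0,0,0],"fingers": 0.7},
    {"xyz": [0,0,0],"delta_rot": [0,0,0],"fingers": 0.7}
  ]
}}

```text
t: 16.72
position: [0.5004, 0.2696, 0.0676]
tool_rot: [1.677, 1.517, -0.974]
wrist_force: [0.2, -0.6, -0.9]
gripper_width: 0.459
grasp_force: 41.0
```

Request:
{"op": "servo_tool", "data": {
  "rows": [
    {"xyz": [0,0,-0.001],"delta_rot": [0,0,0],"fingers": 0.7},
    {"xyz": [0,0,-0.001],"delta_rot": [0,0,0],"fingers": 0.7},
    {"xyz": [0,0,0],"delta_rot": [0,0,0],"fingers": 0.7},
    {"xyz": [0,0,0],"delta_rot": [0,0,0],"fingers": 0.7}
  ]
}}

```text
t: 17.05
position: [0.5004, 0.2697, 0.0657]
tool_rot: [1.677, 1.517, -0.973]
wrist_force: [-0.2, -0.6, -2.2]
gripper_width: 0.459
grasp_force: 41.0
```

Request:
{"op": "servo_tool", "data": {
  "rows": [
    {"xyz": [0,0,-0.001],"delta_rot": [0,0,0],"fingers": 0.7},
    {"xyz": [0,0,-0.001],"delta_rot": [0,0,0],"fingers": 0.7},
    {"xyz": [0,0,0],"delta_rot": [0,0,0],"fingers": 0.7},
    {"xyz": [0,0,0],"delta_rot": [0,0,0],"fingers": 0.7}
  ]
}}

```text
t: 17.38
position: [0.5003, 0.2696, 0.0634]
tool_rot: [1.677, 1.517, -0.974]
wrist_force: [0.4, -0.8, -1.9]
gripper_width: 0.457
grasp_force: 41.0
```

Request:
{"op": "servo_tool", "data": {
  "rows": [
    {"xyz": [0,0,-0.001],"delta_rot": [0,0,0],"fingers": 0.7},
    {"xyz": [0,0,0],"delta_rot": [0,0,0],"fingers": 0.7},
    {"xyz": [0,0,0],"delta_rot": [0,0,0],"fingers": 0.7}
  ]
}}

```text
t: 17.63
position: [0.5004, 0.2696, 0.0624]
tool_rot: [1.677, 1.517, -0.973]
wrist_force: [0.2, 0.6, -2.2]
gripper_width: 0.458
grasp_force: 41.0
```

Request:
{"op": "servo_tool", "data": {
  "rows": [
    {"xyz": [0,0,-0.001],"delta_rot": [0,0,0],"fingers": 0.7},
    {"xyz": [0,0,0],"delta_rot": [0,0,0],"fingers": 0.7},
    {"xyz": [0,0,0],"delta_rot": [0,0,0],"fingers": 0.7}
  ]
}}

```text
t: 17.88
position: [0.5003, 0.2696, 0.0614]
tool_rot: [1.677, 1.517, -0.973]
wrist_force: [0.3, 0.9, -1.8]
gripper_width: 0.465
grasp_force: 41.0
```

Request:
{"op": "servo_tool", "data": {
  "rows": [
    {"xyz": [0,0,-0.001],"delta_rot": [0,0,0],"fingers": 0.7},
    {"xyz": [0,0,0],"delta_rot": [0,0,0],"fingers": 0.7},
    {"xyz": [0,0,0],"delta_rot": [0,0,0],"fingers": 0.7}
  ]
}}

```text
t: 18.13
position: [0.5004, 0.2697, 0.0609]
tool_rot: [1.677, 1.516, -0.973]
wrist_force: [-1.3, 1.1, 5.9]
gripper_width: 0.458
grasp_force: 41.4
```

Request:
{"op": "servo_tool", "data": {
  "rows": [
    {"xyz": [0,0,0],"delta_rot": [0,0,0],"fingers": 0.56},
    {"xyz": [0,0,0],"delta_rot": [0,0,0],"fingers": 0.53},
    {"xyz": [0,0,0],"delta_rot": [0,0,0],"fingers": 0.5},
    {"xyz": [0,0,0],"delta_rot": [0,0,0],"fingers": 0.45},
    {"xyz": [0,0,0],"delta_rot": [0,0,0],"fingers": 0.35},
    {"xyz": [0,0,0],"delta_rot": [0,0,0],"fingers": 0.25},
    {"xyz": [0,0,0],"delta_rot": [0,0,0],"fingers": 0.2},
    {"xyz": [0,0,0],"delta_rot": [0,0,0],"fingers": 0.2}
  ]
}}

```text
t: 18.8
position: [0.5004, 0.2696, 0.0604]
tool_rot: [1.677, 1.517, -0.973]
wrist_force: [0.1, 0.1, -1.1]
gripper_width: 0.802
grasp_force: 0.0
```

Request:
{"op": "servo_tool", "data": {
  "rows": [
    {"xyz": [0.0005,0.0045,0.0035],"delta_rot": [0,0,0],"fingers": 0.2},
    {"xyz": [0.0012,0.0115,0.0075],"delta_rot": [0,0,0],"fingers": 0.2},
    {"xyz": [0.0018,0.0172,0.011],"delta_rot": [0,0,0],"fingers": 0.2},
    {"xyz": [0.0018,0.0172,0.011],"delta_rot": [0,0,0],"fingers": 0.2},
    {"xyz": [0.0018,0.0172,0.015],"delta_rot": [0,0,0],"fingers": 0.2},
    {"xyz": [0.0018,0.0172,0.02],"delta_rot": [0,0,0],"fingers": 0.2},
    {"xyz": [0.001,0.01,0.03],"delta_rot": [0,0,0],"fingers": 0.2},
    {"xyz": [0,0,0.03],"delta_rot": [0,0,0],"fingers": 0.2}
  ]
}}

```text
t: 19.47
position: [0.51, 0.3669, 0.1898]
tool_rot: [1.675, 1.519, -0.973]
wrist_force: [0.6, -0.1, 0.2]
gripper_width: 0.798
grasp_force: 0.0
```

Run:
```python
from h import *
s,M,G=st();z={}
for n in('top','scene'):
    z[n]=cam(n)
p,d,K,D,T=z['top']
cv2.imwrite('pics/end.png',np.hstack([cv2.resize(z['scene'][0][100:320,180:440],(400,340)),cv2.resize(p[150:250,160:280],(400,333))[:333] if 0 else cv2.resize(p[150:250,160:280],(400,340))])[...,::-1])
v,u=np.mgrid[160:240:1,170:262:1];uv=np.c_[u.ravel(),v.ravel()];P=dep(uv,d,K,D,T);m=(abs(P[:,0]-.49)<.05)&(abs(P[:,1]-.19)<.07)&(P[:,2]>.022)&(P[:,2]<.06)
print(m.sum(),P[m].mean(0),np.percentile(P[m],[3,97],axis=0),cv2.minAreaRect(P[m,:2].astype(np.float32)*1000))
```

```text
t 19.47 tcp [0.51   0.3669 0.1898] G [0.5051 0.3204 0.1629] tilt 60.01 tooly [ 0.995 -0.101 -0.006] q [ 0.77  0.44  1.42 -0.69  2.09  0.78] F [ 0.6 -0.1  0.2] w 0.798 g 0.0
396 [0.48970324 0.18516297 0.03067651] [[0.46939005 0.13914611 0.02378703]
 [0.51036461 0.23229481 0.03632707]] ((491.2605895996094, 186.640625), (100.52388000488281, 40.57707977294922), 82.91360473632812)
```

View pics/end.png

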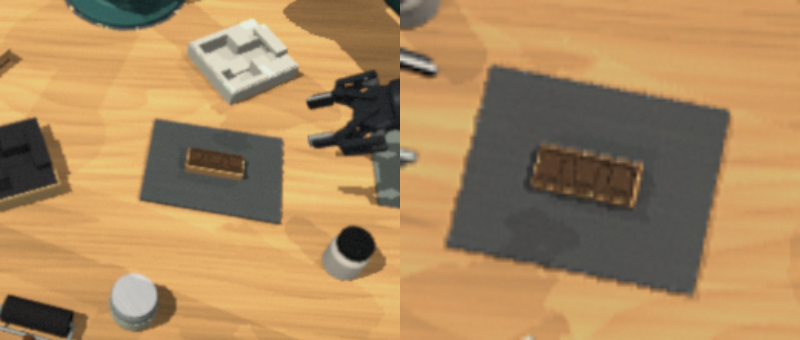

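The block lies flat with its carved face up in the middle of the slab (top pane centre about (587,176)). It measures (0.491, 0.187), about 1 to 2 mm from the slab centre, and its top is at about 0.031 m. The gripper is clear of it.

```bash
python3 -c "
from plant import ticket;print(ticket.job_done())"
```

```text
the job is handed in; nothing more can be done
None
```

The block was tilted out free end first, stood on end by itself on the slab, then regrasped and laid carved face up within about 2 mm of the slab's centre; the job is handed in at about 19.5 s of robot time.

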